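# Slacken the yellow glue press

## Task

The glue is dry on the frame corner in the press with the yellow handle: slacken its screw by turning the handle the way it gives, all the way to its stop. It is done up tight and nobody knows whether the thread is left- or right-handed, so try it and feel which way it goes. Leave the green-handled press as it is and let go when done.

Things in the scene. Friction and masses are not known exactly. Their poses are not given: they have to be found in the camera images.
- yellow_handle (a point): Handle of the press to slacken: a flat yellow bar 66 long x 14 thick x 28 high (mm); this point is its centre, on the upright screw axis, 118 above the table; x along the bar, y across its thickness. Fixed press: plywood base 130 x 160 x 18, dark steel cross-head 50 x 150 with a round boss (radius 36), its top 85 above the table, 19 below the bar.
- yellow_screw (a joint): Turn of the yellow handle, rad, counter-clockwise from above positive, 0 at the start (tight). Thread left- or right-handed, differently each time: the tightening way gives about 4 degrees, then resists hard (1 N m at 6 degrees, 3 at 8); the slackening way turns lightly (0.1 N m) for about 72 degrees to a solid stop. The handle stays where left and does not rise.
- green_handle (a point): Handle of the press to leave alone, otherwise the same: a flat green bar 66 long x 14 thick x 28 high (mm); this point is its centre, on the upright screw axis, 118 above the table; x along the bar, y across its thickness.
- green_screw (a joint): Turn of the green handle in rad, counter-clockwise positive, 0 at the start.
Mind the look-alikes: they are no part of the job. Leave any red or turquoise look-alike of the part that bears green_handle alone.

How it is judged:
At the end, for the whole second after the job is handed in: The yellow handle has been turned at least 52 degrees (0.9 rad) the way it gives, its stop being at about 72 degrees, and is at rest; the green handle is within 10 degrees of where it was ((value of joint yellow_screw above 0.9 rad or value of joint yellow_screw below -0.9 rad) and not (value of joint green_screw above 0.17 rad or value of joint green_screw below -0.17 rad) and velocity of joint yellow_screw between -0.1 and 0.1 rad/s); the robot touches nothing.
It fails at once if the green handle is turned by more than 10 degrees (value of joint green_screw above 0.17 rad or value of joint green_screw below -0.17 rad).
It also fails if it takes over 32 s, if anything falls off the work surface, if the arm or the gripper's body presses on something with over 40 N, if the wrist force passes 120 N, or if a joint passes its speed limit or range.

## Robot

A 6-joint arm with a two-finger parallel gripper is mounted at the origin on the work surface. World frame = base frame: x ahead of the robot, y to its left, z up, the work surface at z = 0. Lengths are in m, angles in rad, forces in N, time in s.
With the tool pointing down it reaches from about 0.25 to 0.775 m from the base axis. Payload 4 kg.
Tool frame: the origin (TCP) lies on the centre line of the jaws, within the pads' length; the fingertips stand 17 mm ahead of it and the grasp point (between the pads) lies 2 mm behind it; z points along the fingers, y is the line along which they close (so a half turn about z gives the same grasp; the last joint's range is limited). The gripper opens to 94 mm and grips with 3 to 60 N. Pads are 16 mm wide; open, the fingers measure 119 mm over their backs; the gripper's body (75 mm by 177 mm) begins 78 mm behind the grasp point.
Start: joints at [-1.303, 0.087, 1.371, -0, 1.684, -0.103], TCP at [0.199, -0.513, 0.187] pointing down, gripper open.
Joint ranges: [-3.1, 3.1], [-0.76, 2.03], [0.27, 2.55], [-1.08, 4.22], [0.17, 2.65], [-2.57, 2.57]. Speed limits (rad/s): [2.79, 2.79, 3.14, 3.14, 3.14, 3.14].

## Interface

Orientations are given as [roll, pitch, yaw] about the fixed x, y, z axes, in that order (R = Rz(yaw) Ry(pitch) Rx(roll)).
In Python, from bench import robot gives the robot as it stands.
- The arm moves only by the tool servo_tool, never from a script. Its argument "plan" is a list of rows, each a list of 7 numbers: the shift along the tool's x, y, z normalised to -1 to 1, where 1 is 0.1 m, then the turn, a rotation vector about the tool's x, y, z normalised to -1 to 1, where 1 is pi/2 rad, then the finger opening in mm, from 0 to 94. In form: [[x, y, z, ax, ay, az, gripper], ...]. A call has 1 to 12 rows; each row is the pose to reach, as a shift and turn from the pose commanded when the call began, along the tool's axes at that moment; what a row does not reach only later rows make up. A row lasts 1/12 s, in which the tool goes at most 41.7 mm and 7.16 degrees, less where a joint would pass 70% of its speed; a pose out of reach is approached as far as the arm can. A call with a number of a shift or a turn outside -1 to 1 is refused whole. A call with a gripper value outside its range is refused whole. The fingers move at their own pace and stop on an object; the grip force is fixed at half the most. Time passes only in rows, so rows that repeat a pose let the fingers close. It gives the time, the measured TCP pose, the force, the opening and the grip force at its end, in the units of the state.
- robot.get_obs(): the state, without advancing time (a new reading comes with each control period).
- robot.snapshot(name): name is "scene" or "top" or "wrist"; returns the picture (480x640x3 uint8, red, green, blue); there is no depth.
- robot.camera_params(name): a dict with "camera_matrix" (3x3 intrinsics, pixels), "rvec" (rotation vector, rad) and "tvec" (3), from world to camera coordinates, as OpenCV has them; the wrist camera has in their place "tool_from_camera" (4x4, takes a point from camera to tool coordinates, whose origin is the TCP and whose axes are the flange's). Camera axes: x right, y down, z forward; pixel columns grow to the right and rows downward; lengths in m; the calibration is good to about 2 mm. A picture is of the moment at which its call begins: read the wrist's pose just before it. camera_params takes no time and is no camera call.
- robot.close_job(): hands the job in; it is judged then, once.
Trained networks look in the newest picture that a camera, given by its name, has taken for a name from the list of things; names that differ only in an ending like _2 or _b are one class to them, and where a whole thing is asked for, a point or a joint stands for the part that bears it (a point fixed in the world has none). Each returns a list of dicts, best first, with "conf" (0 to 1); they miss things now and then, are a little off and sometimes report something else, mostly with a low value. They report only what shows in the picture. A call takes as long as a camera call. They do not tell look-alikes from the thing itself.
- robot.find_in(thing, camera): "extent" ([centre column, centre row, width, height] in pixels, round what is visible of it).
The state is a dict: "time": time; "joint_positions": joint angles; "qvel": joint speeds; "joint_torque": joint torques, N m; "tool_pos": TCP position; "ee_rot": TCP orientation; "wrist_force": force on the tool from outside, world axes, zero at the start; "wrist_torque": the same for the moment, N m; "width": finger opening in m; "finger_force": force on a finger pad.
Only numpy, scipy, OpenCV 4.12 (cv2) and the standard library are available. Lean on these libraries where they do the work, as an engineer would, in place of code of your own. Each camera call takes 0.05 s, during which the arm holds its last target. There are 200 camera calls.

## Working session

There is one attempt and no reset: what is moved stays moved. The work goes in short steps, Python scripts to look and compute and a tool call to move; the robot and the scene stay as the last step left them, time stands still between calls to the robot, and variables do not carry over. Pictures are saved under pics/ and viewed, at most 10 in all, crops included, and the job is handed in when it is done.

Besides the shell and the picture viewer there is one more tool, called after "Call:" as name(argument=value, ...), one argument or row to a line, values as JSON. servo_tool: Moves the arm, as the interface text tells. Scaled input: -1 to 1 covers 0.1 m each way for a shift and pi/2 rad each way for a turn. Its arguments: {"type":"object","properties":{"plan":{"type":"array","items":{"type":"array","items":{"type":"number"}}}},"required":["plan"]}

```bash
mkdir -p pics
cat > h.py <<'E'
import numpy as np, cv2
from bench import robot
def ray(cam,u,v,z):
    p=robot.camera_params(cam);K=np.array(p["camera_matrix"]);R=cv2.Rodrigues(np.array(p["rvec"],float))[0];t=np.array(p["tvec"],float).ravel()
    d=R.T@np.linalg.inv(K)@[u,v,1];c=-R.T@t
    return c+d*(z-c[2])/d[2]
E
python3 - <<'E'
from h import *
for c in("top","scene"):
    im=robot.snapshot(c);cv2.imwrite(f"pics/{c}1.png",im[:,:,::-1])
    for n in("yellow_handle","green_handle"):
        for d in robot.find_in(n,c)[:4]: print(c,n,d["conf"],d["extent"],ray(c,*d["extent"][:2],.118).round(3))
print(robot.get_obs())
E
```

```text
top yellow_handle 0.74 [165.4, 183.6, 19.4, 33.6] [0.522 0.274 0.118]
top green_handle 0.89 [497.2, 347.6, 30.0, 35.1] [ 0.216 -0.327  0.118]
top green_handle 0.76 [138.7, 343.4, 33.6, 35.9] [0.233 0.319 0.118]
top green_handle 0.71 [415.4, 203.9, 22.7, 32.1] [ 0.48  -0.185  0.118]
scene yellow_handle 0.55 [460.3, 329.2, 32.4, 44.4] [0.528 0.275 0.118]
scene green_handle 0.96 [207.3, 128.0, 27.8, 29.7] [ 0.229 -0.32   0.118]
scene green_handle 0.64 [203.8, 229.6, 35.2, 26.7] [ 0.489 -0.179  0.118]
scene green_handle 0.56 [512.3, 208.1, 32.4, 27.1] [0.246 0.323 0.118]
{'time': 0.3, 'joint_positions': array([-1.30310995e+00,  8.75010185e-02,  1.37121935e+00, -1.74162015e-05,
        1.68360201e+00, -1.03090195e-01]), 'qvel': array([ 0.00087077, -0.00065467, -0.00403301,  0.00025304,  0.00053561,
        0.00109654]), 'joint_torque': array([-8.32884180e-04, -3.39597166e+01, -3.02078247e+01,  7.15938024e-02,
        2.78182322e-02, -9.84845451e-05]), 'tool_pos': array([ 0.19923238, -0.51244884,  0.18677748]), 'ee_rot': array([-3.14086502e+00, -5.78790226e-05,  3.70774592e-01]), 'wrist_force': array([0.17973716, 0.04189053, 0.35161573]), 'wrist_torque': array([ 0.02667029, -0.02112844,  0.01632823]), 'finger_force': 0.0, 'width': 0.09382244997617939}
```

View pics/top1.png

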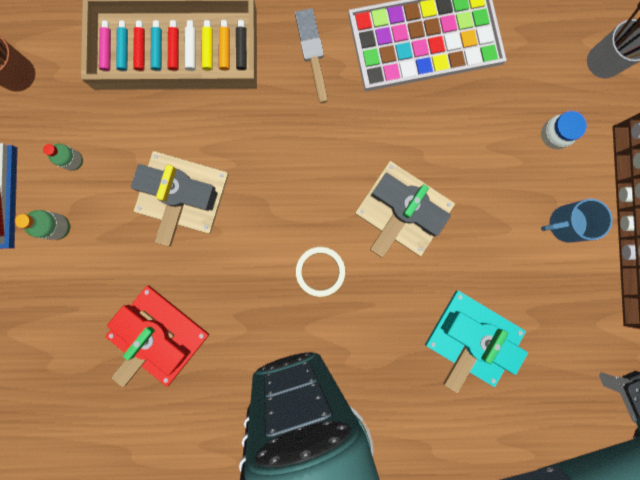

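View pics/scene1.png

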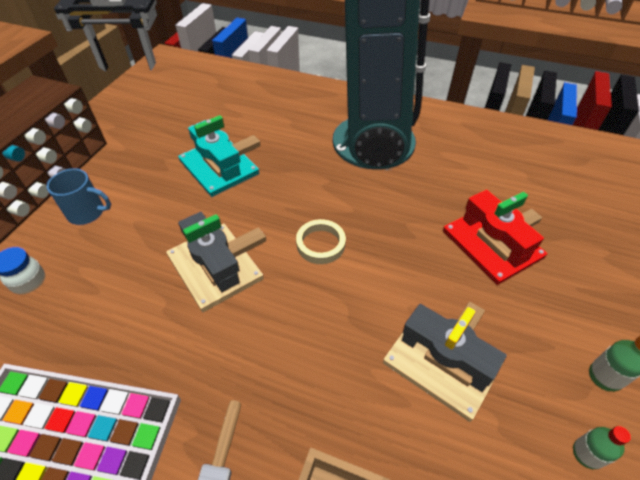

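The top view shows the yellow bar at about (165,184) on the wooden press, and the real green press (wooden base) at (415,204). The red and turquoise ones are look-alikes. The scene view agrees, with the yellow bar at (460,329). Next I'll get the bar's direction.

Run:
```python
from h import *
for c,(u,v) in (("top",(165,184)),("scene",(460,327))):
    im=cv2.imread(f"pics/{c}1.png");h=cv2.cvtColor(im,cv2.COLOR_BGR2HSV)
    m=cv2.inRange(h,(22,150,(200 if c=="top" else 225)),(34,255,255));w=np.zeros_like(m);w[v-28:v+28,u-28:u+28]=1
    p=np.argwhere((m>0)&(w>0))[:,::-1]
    q=np.array([ray(c,*x,.132)[:2] for x in p]).astype(np.float32)
    r=cv2.minAreaRect(q*1000);e=np.linalg.eigh(np.cov(q.T))[1][:,1]
    print(c,len(p),q.mean(0),r,np.arctan2(e[1],e[0]))
```

```text
top 212 [0.5225665  0.27245617] ((522.981689453125, 272.5116271972656), (12.687198638916016, 64.75312042236328), 73.17559051513672) 2.847873847659718
scene 279 [0.52691954 0.27308205] ((526.1909790039062, 273.2459716796875), (12.123723030090332, 64.43500518798828), 73.1029281616211) 2.845697773053851
```

Call:
servo_tool(
  plan=[
    [0.4, -0.4, -0.4, 0, 0, -0.08, 94],
    [0.8, -0.8, -0.4, 0, 0, -0.16, 94],
    [0.8, -1, -0.4, 0, 0, -0.24, 94],
  ],
)

```text
time: 0.55
tool_pos: [0.2368, -0.4031, 0.2262]
ee_rot: [3.14, -0.0, 0.751]
wrist_force: [0.8, 0.8, 0.8]
width: 0.0943
finger_force: 0.0
```

Call:
servo_tool(
  plan=[
    [0.4, -0.18, 0, 0, 0, -0.078, 94],
    [0.8, -0.36, 0, 0, 0, -0.156, 94],
    [1, -0.45, 0, 0, 0, -0.234, 94],
    [1, -0.45, 0, 0, 0, -0.312, 94],
    [1, -0.45, 0, 0, 0, -0.39, 94],
    [1, -0.45, 0, 0, 0, -0.468, 94],
    [1, -0.45, 0, 0, 0, -0.546, 94],
    [1, -0.45, 0, 0, 0, -0.624, 94],
    [1, -0.45, 0, 0, 0, -0.7, 94],
    [1, -0.45, 0, 0, 0, -0.765, 94],
  ],
)

```text
time: 1.38
tool_pos: [0.2786, -0.3023, 0.2254]
ee_rot: [3.142, 0.0, 1.953]
wrist_force: [0.3, -0.9, -0.4]
width: 0.0941
finger_force: 0.0
```

Call:
servo_tool(
  plan=[
    [0.25, 0.25, 0, 0, 0, 0, 94],
    [0.5, 0.5, 0, 0, 0, 0, 94],
    [0.75, 0.75, 0, 0, 0, 0, 94],
    [1, 1, 0, 0, 0, 0, 94],
  ],
)

```text
time: 1.72
tool_pos: [0.335, -0.1714, 0.2254]
ee_rot: [3.141, 0.0, 1.946]
wrist_force: [0.9, -0.3, 0.4]
width: 0.0943
finger_force: 0.0
```

Call:
servo_tool(
  plan=[
    [0.25, 0.25, 0, 0, 0, 0, 94],
    [0.5, 0.5, 0, 0, 0, 0, 94],
    [0.75, 0.75, 0, 0, 0, 0, 94],
    [1, 1, 0, 0, 0, 0, 94],
  ],
)

```text
time: 2.05
tool_pos: [0.3913, -0.0411, 0.2256]
ee_rot: [3.141, 0.001, 1.947]
wrist_force: [1.1, -0.2, 0.0]
width: 0.0943
finger_force: 0.0
```

Call:
servo_tool(
  plan=[
    [0.25, 0.25, 0, 0, 0, 0, 94],
    [0.5, 0.5, 0, 0, 0, 0, 94],
    [0.75, 0.75, 0, 0, 0, 0, 94],
    [1, 1, 0, 0, 0, 0, 94],
  ],
)

```text
time: 2.38
tool_pos: [0.4475, 0.0888, 0.2254]
ee_rot: [3.141, 0.0, 1.948]
wrist_force: [0.7, -0.8, 1.0]
width: 0.0939
finger_force: 0.0
```

Call:
servo_tool(
  plan=[
    [0.25, 0.25, 0, 0, 0, -0.075, 94],
    [0.5, 0.5, 0, 0, 0, -0.15, 94],
    [0.75, 0.75, 0, 0, 0, -0.225, 94],
    [1, 1, 0, 0, 0, -0.3, 94],
    [1, 1, 0, 0, 0, -0.375, 94],
    [1, 1, 0, 0, 0, -0.45, 94],
    [1, 1, 0, 0, 0, -0.525, 94],
    [1, 1, 0, 0, 0, -0.57, 94],
    [1, 1, 0, 0, 0, -0.57, 94],
  ],
)

```text
time: 3.13
tool_pos: [0.5033, 0.2168, 0.2251]
ee_rot: [-3.141, -0.0, 2.844]
wrist_force: [-0.7, -0.7, -0.0]
width: 0.0941
finger_force: 0.0
```

Call:
servo_tool(
  plan=[
    [-0.02, 0.3, 0, 0, 0, 0, 94],
    [-0.04, 0.6, 0, 0, 0, 0, 94],
    [-0.04, 0.6, 0.25, 0, 0, 0, 94],
    [-0.04, 0.6, 0.25, 0, 0, 0, 94],
  ],
)

```text
time: 3.47
tool_pos: [0.5232, 0.2731, 0.1954]
ee_rot: [-3.136, -0.006, 2.842]
wrist_force: [-0.6, -0.6, -1.3]
width: 0.094
finger_force: 0.0
```

Run:
```python
from h import *
from scipy.spatial.transform import Rotation as Ro
o=robot.get_obs();im=robot.snapshot("wrist");cv2.imwrite("pics/w1.png",im[:,:,::-1])
p=robot.camera_params("wrist");K=np.array(p["camera_matrix"]);T=np.array(p["tool_from_camera"])
h=cv2.cvtColor(im,cv2.COLOR_RGB2HSV);m=cv2.inRange(h,(22,150,190),(34,255,255))
n,l,s,_=cv2.connectedComponentsWithStats(m);i=1+s[1:,4].argmax();q=np.argwhere(l==i)[:,::-1]
R=Ro.from_euler("xyz",o["ee_rot"]).as_matrix()
d=np.c_[q,np.ones(len(q))]@np.linalg.inv(K).T@T[:3,:3].T@R.T;c=o["tool_pos"]+R@T[:3,3]
P=(c+d*((.132-c[2])/d[:,2])[:,None])[:,:2].astype(np.float32)
print(s[i],o["tool_pos"],o["ee_rot"],P.mean(0),cv2.minAreaRect(P*1000))
e=np.linalg.eigh(np.cov(P.T))[1][:,1];print(np.arctan2(e[1],e[0]))
```

```text
[ 312  204   21   97 1820] [0.52318188 0.27306405 0.19539838] [-3.13638358 -0.00619784  2.84246767] [0.5241324  0.27329713] ((524.91357421875, 273.021240234375), (13.297784805297852, 64.32601165771484), 72.95784759521484)
2.845128590477636
```

View pics/w1.png

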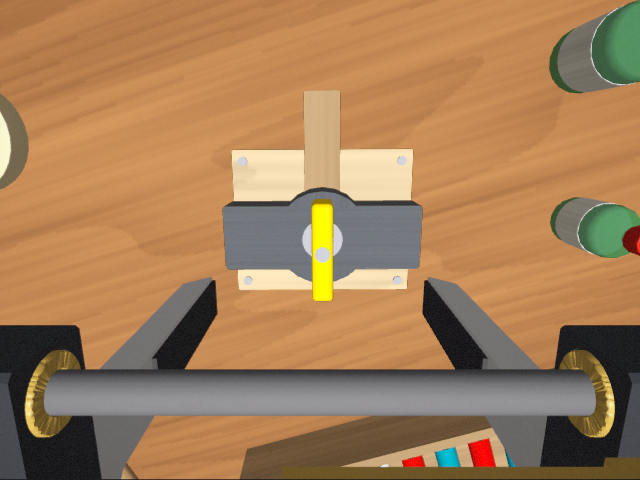

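The wrist view has the bar at (322,252), midway between the jaws and lined up with them. The measured centre (0.525, 0.273) agrees with the earlier one, so I'll descend and grip.

Call:
servo_tool(
  plan=[
    [-0.01, 0, 0.3, 0, 0, 0, 60],
    [-0.01, 0, 0.6, 0, 0, 0, 50],
    [-0.01, 0, 0.78, 0, 0, 0, 40],
    [-0.01, 0, 0.78, 0, 0, 0, 30],
    [-0.01, 0, 0.78, 0, 0, 0, 30],
  ],
)

```text
time: 3.93
tool_pos: [0.5255, 0.2717, 0.1225]
ee_rot: [-3.141, -0.001, 2.841]
wrist_force: [-0.5, 0.9, 0.2]
width: 0.0639
finger_force: 0.0
```

Call:
servo_tool(
  plan=[
    [0, 0, 0, 0, 0, 0, 5],
    [0, 0, 0, 0, 0, 0, 5],
    [0, 0, 0, 0, 0, 0, 5],
    [0, 0, 0, 0, 0, 0, 5],
    [0, 0, 0, 0, 0, 0, 5],
    [0, 0, 0, 0, 0, 0, 5],
  ],
)

```text
time: 4.43
tool_pos: [0.5261, 0.2726, 0.1228]
ee_rot: [3.141, 0.001, 2.843]
wrist_force: [0.3, -0.5, 0.1]
width: 0.0242
finger_force: 0.0
```

```bash
python3 -c "
from h import *
o=robot.get_obs();print({k:np.round(o[k],4) for k in('tool_pos','ee_rot','wrist_force','wrist_torque','width','finger_force','joint_positions')})"
```

```text
{'tool_pos': array([0.5261, 0.2726, 0.1228]), 'ee_rot': array([3.1412e+00, 7.0000e-04, 2.8428e+00]), 'wrist_force': array([ 0.2916, -0.4571,  0.0531]), 'wrist_torque': array([ 0.018 , -0.1846,  0.0032]), 'width': np.float64(0.0242), 'finger_force': np.float64(0.0), 'joint_positions': array([ 3.8250e-01,  2.0120e-01,  1.3698e+00, -1.0000e-04,  1.5698e+00,
       -8.8950e-01])}
```

Call:
servo_tool(
  plan=[
    [0, 0, 0, 0, 0, 0, 5],
    [0, 0, 0, 0, 0, 0, 5],
    [0, 0, 0, 0, 0, 0, 5],
    [0, 0, 0, 0, 0, 0, 5],
  ],
)

```text
time: 4.77
tool_pos: [0.5258, 0.2725, 0.1222]
ee_rot: [-3.141, -0.0, 2.843]
wrist_force: [0.4, 0.0, 0.3]
width: 0.0053
finger_force: 0.0
```

Call:
servo_tool(
  plan=[
    [0, 0, 0, 0, 0, -0.02, 5],
    [0, 0, 0, 0, 0, -0.04, 5],
    [0, 0, 0, 0, 0, -0.06, 5],
    [0, 0, 0, 0, 0, -0.07, 5],
    [0, 0, 0, 0, 0, -0.07, 5],
  ],
)

```text
time: 5.18
tool_pos: [0.5258, 0.2725, 0.1222]
ee_rot: [-3.141, -0.0, 2.953]
wrist_force: [0.9, -0.7, -0.0]
width: 0.0045
finger_force: 0.0
```

```bash
python3 -c "
from h import *
o=robot.get_obs();print({k:np.round(o[k],4) for k in('tool_pos','ee_rot','wrist_force','wrist_torque','width','finger_force')})"
```

```text
{'tool_pos': array([0.5258, 0.2725, 0.1222]), 'ee_rot': array([-3.1414e+00, -1.0000e-04,  2.9528e+00]), 'wrist_force': array([ 0.8903, -0.7381, -0.0328]), 'wrist_torque': array([ 0.0423, -0.1648, -0.0024]), 'width': np.float64(0.0045), 'finger_force': np.float64(0.0)}
```

The jaws closed to 4.5 mm with no force, so they aren't holding the 14 mm bar. I'll look before doing anything else.

Run:
```python
from h import *
a=robot.snapshot("wrist");cv2.imwrite("pics/w2.png",a[:,:,::-1])
b=robot.snapshot("scene");cv2.imwrite("pics/s2.png",cv2.resize(b[200:440,360:640,::-1],None,fx=2.4,fy=2.4,interpolation=2))
```

```text
(no output)
```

View pics/w2.png

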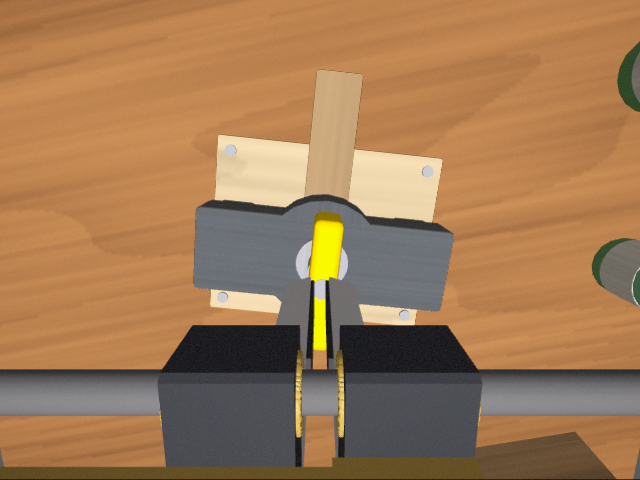

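View pics/s2.png

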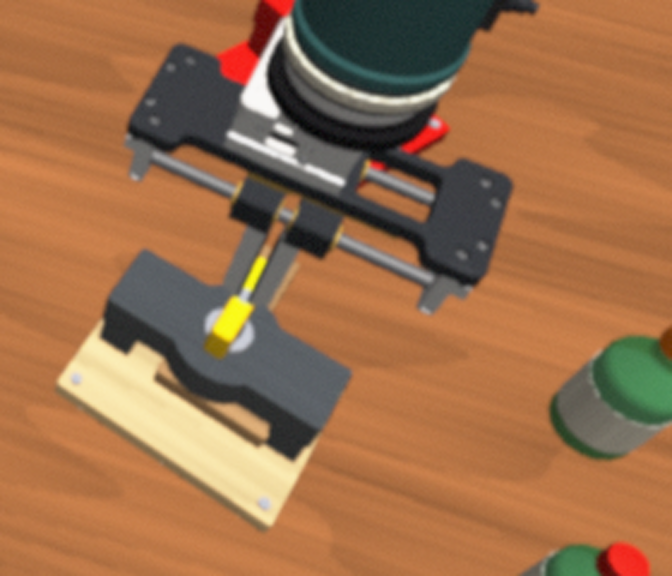

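Both pictures show the closed fingertips sitting just over the bar's centre (wrist pixel (320,285), with the pin visible in the gap). The bar looks wider than the gap, so the tips seem to be above it. I'll check the heights.

Run:
```python
from h import *
from scipy.spatial.transform import Rotation as Ro
def top(c,z):
    u,v=dict(top=(165,184),scene=(460,327))[c]
    im=cv2.imread(f"pics/{c}1.png");h=cv2.cvtColor(im,cv2.COLOR_BGR2HSV)
    m=cv2.inRange(h,(22,150,(200 if c=="top" else 225)),(34,255,255));w=np.zeros_like(m);w[v-28:v+28,u-28:u+28]=1
    return ray(c,*np.argwhere((m>0)&(w>0))[:,::-1].mean(0),z)
for z in(.09,.104,.118,.132,.146): print(z,top("top",z).round(4),top("scene",z).round(4))
p=robot.camera_params("wrist");K=np.array(p["camera_matrix"]);T=np.array(p["tool_from_camera"]);print(T.round(3),K[0])
for t in([0,0,.017],[0,0,0],[0,0,-.002],[0,0,-.02],[0,0,.04]):
    q=K@np.linalg.inv(T)[:3]@np.r_[t,1];print(t,(q[:2]/q[2]).round(1),q[2])
# wrist1 bar mask, size per depth; z of top from length 66
for f,tp,rp in(("w1",[.5232,.2731,.1954],[-3.1364,-.0062,2.8425]),):
    im=cv2.imread(f"pics/{f}.png");h=cv2.cvtColor(im,cv2.COLOR_BGR2HSV);m=cv2.inRange(h,(20,120,120),(36,255,255))
    print(cv2.boundingRect(np.argwhere(m[150:320,280:360])[:,::-1].astype(np.int32)))
    R=Ro.from_euler("xyz",rp).as_matrix();c=np.array(tp)+R@T[:3,3]
    for z in(.09,.104,.118,.132):
        P=[]
        for uv in((322,204),(322,300),(322,252),(322,254),(312,252),(333,252)):
            d=R@T[:3,:3]@np.linalg.inv(K)@[*uv,1];P.append((c+d*(z-c[2])/d[2])[:2])
        print(z,np.linalg.norm(P[0]-P[1]).round(4),np.linalg.norm(P[4]-P[5]).round(4),P[2].round(4))
o=robot.get_obs();print(o["tool_pos"],o["joint_positions"])
```

```text
0.09 [0.5301 0.2847 0.09  ] [0.5002 0.279  0.09  ]
0.104 [0.5276 0.2806 0.104 ] [0.5092 0.277  0.104 ]
0.118 [0.525  0.2765 0.118 ] [0.5182 0.275  0.118 ]
0.132 [0.5225 0.2725 0.132 ] [0.5272 0.273  0.132 ]
0.146 [0.52   0.2684 0.146 ] [0.5362 0.271  0.146 ]
[[-0.    -0.971 -0.239  0.069]
 [ 1.    -0.    -0.    -0.001]
 [ 0.    -0.239  0.971 -0.199]
 [ 0.     0.     0.     1.   ]] [418.98146324   0.         319.4000227 ]
[0, 0, 0.017] [321.  272.3] 0.2261629757023041
[0, 0, 0] [321.1 282.6] 0.20965585079582708
[0, 0, -0.002] [321.1 284. ] 0.20771383610094743
[0, 0, -0.02] [321.3 297.2] 0.1902357038470306
[0, 0, 0.04] [320.8 260.4] 0.24849614469342005
(31, 49, 22, 102)
0.09 0.0746 0.0158 [0.5345 0.2702]
0.104 0.0712 0.0151 [0.531  0.2712]
0.118 0.0677 0.0143 [0.5275 0.2723]
0.132 0.0643 0.0136 [0.524  0.2734]
[0.52583591 0.27250962 0.12224949] [ 3.82484628e-01  2.01610581e-01  1.37042873e+00 -1.02688401e-04
  1.56965804e+00 -9.98926920e-01]
```

The bar height checks out: triangulation puts its top at about 0.13. The fingertips don't. In the wrist picture their tips (row 280, 210 px apart at 94 mm open) lie at a camera depth of about 0.19 m, where the stated geometry gives 0.226 m. So they really end about 35–40 mm higher than stated, above the bar. I'll open, turn back and go down in force-checked steps.

Call:
servo_tool(
  plan=[
    [0, 0, 0, 0, 0, 0.035, 40],
    [0, 0, 0, 0, 0, 0.07, 40],
    [0, 0, 0, 0, 0, 0.07, 40],
    [0, 0, 0, 0, 0, 0.07, 40],
    [0, 0, 0, 0, 0, 0.07, 40],
    [0, 0, 0, 0, 0, 0.07, 40],
  ],
)

```text
time: 5.78
tool_pos: [0.5259, 0.2725, 0.1223]
ee_rot: [-3.142, 0.0, 2.843]
wrist_force: [-0.7, 0.3, -0.6]
width: 0.0391
finger_force: 0.0
```

Call:
servo_tool(
  plan=[
    [0, 0, 0.08, 0, 0, 0, 40],
    [0, 0, 0.16, 0, 0, 0, 40],
    [0, 0, 0.2, 0, 0, 0, 40],
    [0, 0, 0.2, 0, 0, 0, 40],
  ],
)

```text
time: 6.12
tool_pos: [0.5246, 0.272, 0.0999]
ee_rot: [-3.139, -0.003, 2.843]
wrist_force: [0.2, -0.2, -0.3]
width: 0.0402
finger_force: 0.0
```

Run:
```python
from h import *
a=robot.snapshot("wrist");cv2.imwrite("pics/w3.png",cv2.resize(a[160:400,180:460,::-1],None,fx=2.4,fy=2.4,interpolation=2))
```

```text
(no output)
```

View pics/w3.png

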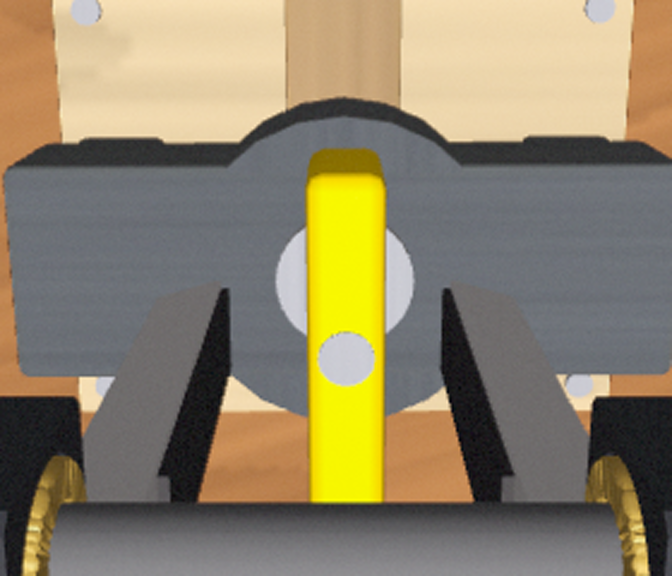

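The crop shows the bar centred between the fingers (pin at crop (346,358), jaws at 228 and 443). The 40 mm opening again gives a tip depth of 0.187 m, so the tips are now near z 0.122. I'll go 13 mm lower and grip.

Call:
servo_tool(
  plan=[
    [0, 0, 0.07, 0, 0, 0, 40],
    [0, 0, 0.13, 0, 0, 0, 40],
    [0, 0, 0.13, 0, 0, 0, 5],
    [0, 0, 0.13, 0, 0, 0, 5],
    [0, 0, 0.13, 0, 0, 0, 5],
    [0, 0, 0.13, 0, 0, 0, 5],
    [0, 0, 0.13, 0, 0, 0, 5],
    [0, 0, 0.13, 0, 0, 0, 5],
    [0, 0, 0.13, 0, 0, 0, 5],
  ],
)

```text
time: 6.92
tool_pos: [0.5264, 0.2735, 0.0897]
ee_rot: [3.139, 0.001, 2.843]
wrist_force: [1.9, 4.5, -0.8]
width: 0.0141
finger_force: 30.0
```

Gripped at 14.1 mm with 30 N. Now I'll feel +6°, counter-clockwise.

Call:
servo_tool(
  plan=[
    [0, 0, 0, 0, 0, -0.02, 5],
    [0, 0, 0, 0, 0, -0.04, 5],
    [0, 0, 0, 0, 0, -0.06, 5],
    [0, 0, 0, 0, 0, -0.07, 5],
    [0, 0, 0, 0, 0, -0.07, 5],
    [0, 0, 0, 0, 0, -0.07, 5],
  ],
)

```text
time: 7.42
tool_pos: [0.5264, 0.2736, 0.0897]
ee_rot: [3.139, 0.001, 2.952]
wrist_force: [1.2, 4.7, -1.0]
width: 0.0142
finger_force: 30.3
```

```bash
python3 -c "
from h import *
o=robot.get_obs();print({k:np.round(o[k],4) for k in('tool_pos','ee_rot','wrist_force','wrist_torque','width','finger_force')})"
```

```text
{'tool_pos': array([0.5264, 0.2736, 0.0897]), 'ee_rot': array([3.1392e+00, 1.2000e-03, 2.9517e+00]), 'wrist_force': array([ 1.1674,  4.6973, -0.9656]), 'wrist_torque': array([ 0.898 , -0.536 , -0.5154]), 'width': np.float64(0.0142), 'finger_force': np.float64(30.2515)}
```

The moment is −0.52 N m at 6°, well over the 0.1 N m of the free way, so this looks like tightening. Checking the other direction.

Call:
servo_tool(
  plan=[
    [0, 0, 0, 0, 0, 0.05, 5],
    [0, 0, 0, 0, 0, 0.1, 5],
    [0, 0, 0, 0, 0, 0.15, 5],
    [0, 0, 0, 0, 0, 0.2, 5],
    [0, 0, 0, 0, 0, 0.2, 5],
    [0, 0, 0, 0, 0, 0.2, 5],
  ],
)

```text
time: 7.92
tool_pos: [0.5263, 0.2733, 0.0897]
ee_rot: [3.14, 0.0, 2.641]
wrist_force: [2.0, 5.1, -1.4]
width: 0.0136
finger_force: 30.0
```

```bash
python3 -c "
from h import *
o=robot.get_obs();print({k:np.round(o[k],4) for k in('tool_pos','ee_rot','wrist_force','wrist_torque','width','finger_force')})"
```

```text
{'tool_pos': array([0.5263, 0.2733, 0.0897]), 'ee_rot': array([3.1397e+00, 4.0000e-04, 2.6407e+00]), 'wrist_force': array([ 2.0375,  5.0941, -1.4033]), 'wrist_torque': array([ 0.8967, -0.5266, -0.0566]), 'width': np.float64(0.0136), 'finger_force': np.float64(30.0051)}
```

At −11.6° there's hardly any resistance, so it slackens clockwise. I'll turn on to about −70°.

Call:
servo_tool(
  plan=[
    [0, 0, 0, 0, 0, 0.07, 5],
    [0, 0, 0, 0, 0, 0.14, 5],
    [0, 0, 0, 0, 0, 0.21, 5],
    [0, 0, 0, 0, 0, 0.28, 5],
    [0, 0, 0, 0, 0, 0.35, 5],
    [0, 0, 0, 0, 0, 0.42, 5],
    [0, 0, 0, 0, 0, 0.49, 5],
    [0, 0, 0, 0, 0, 0.56, 5],
    [0, 0, 0, 0, 0, 0.62, 5],
    [0, 0, 0, 0, 0, 0.65, 5],
    [0, 0, 0, 0, 0, 0.65, 5],
    [0, 0, 0, 0, 0, 0.65, 5],
  ],
)

```text
time: 8.92
tool_pos: [0.5255, 0.2728, 0.0897]
ee_rot: [-3.141, -0.0, 1.62]
wrist_force: [-0.7, 4.4, 1.4]
width: 0.0138
finger_force: 30.0
```

```bash
python3 -c "
from h import *
o=robot.get_obs();print({k:np.round(o[k],4) for k in('tool_pos','ee_rot','wrist_force','wrist_torque','width','finger_force')})"
```

```text
{'tool_pos': array([0.5255, 0.2728, 0.0897]), 'ee_rot': array([-3.1412e+00, -4.0000e-04,  1.6202e+00]), 'wrist_force': array([-0.7035,  4.4192,  1.4339]), 'wrist_torque': array([ 0.6746,  0.0374, -0.0967]), 'width': np.float64(0.0138), 'finger_force': np.float64(30.0045)}
```

Turned 70° without trouble. A small nudge to the stop, then release and lift.

Call:
servo_tool(
  plan=[
    [0, 0, 0, 0, 0, 0.015, 5],
    [0, 0, 0, 0, 0, 0.03, 5],
    [0, 0, 0, 0, 0, 0.03, 5],
    [0, 0, 0, 0, 0, 0.03, 5],
  ],
)

```text
time: 9.25
tool_pos: [0.5256, 0.2728, 0.0897]
ee_rot: [-3.141, -0.0, 1.572]
wrist_force: [-2.8, 4.3, 2.9]
width: 0.0142
finger_force: 30.2
```

```bash
python3 -c "
from h import *
o=robot.get_obs();print({k:np.round(o[k],4) for k in('ee_rot','wrist_torque')})"
```

```text
{'ee_rot': array([-3.1413e+00, -2.0000e-04,  1.5719e+00]), 'wrist_torque': array([0.6907, 0.2949, 0.4899])}
```

Call:
servo_tool(
  plan=[
    [0, 0, 0, 0, 0, 0, 60],
    [0, 0, 0, 0, 0, 0, 60],
    [0, 0, 0, 0, 0, 0, 60],
    [0, 0, 0, 0, 0, 0, 60],
    [0, 0, 0, 0, 0, 0, 60],
    [0, 0, 0, 0, 0, 0, 60],
  ],
)

```text
time: 9.75
tool_pos: [0.5259, 0.2721, 0.089]
ee_rot: [-3.141, 0.001, 1.57]
wrist_force: [-0.9, 0.6, -0.9]
width: 0.0504
finger_force: 0.0
```

Call:
servo_tool(
  plan=[
    [0, 0, -0.15, 0, 0, 0, 60],
    [0, 0, -0.4, 0, 0, 0, 60],
    [0, 0, -0.7, 0, 0, 0, 60],
    [0, 0, -1, 0, 0, 0, 60],
    [0, 0, -1, 0, 0, 0, 60],
    [0, 0, -1, 0, 0, 0, 60],
  ],
)

```text
time: 10.25
tool_pos: [0.5272, 0.2729, 0.192]
ee_rot: [3.136, -0.002, 1.57]
wrist_force: [0.7, -0.2, -0.1]
width: 0.06
finger_force: 0.0
```

Run:
```python
from h import *
from scipy.spatial.transform import Rotation as Ro
o=robot.get_obs();im=robot.snapshot("wrist");cv2.imwrite("pics/w4.png",im[:,:,::-1])
p=robot.camera_params("wrist");K=np.array(p["camera_matrix"]);T=np.array(p["tool_from_camera"])
h=cv2.cvtColor(im,cv2.COLOR_RGB2HSV);m=cv2.inRange(h,(22,150,190),(34,255,255))
n,l,s,_=cv2.connectedComponentsWithStats(m);i=1+s[1:,4].argmax();q=np.argwhere(l==i)[:,::-1]
R=Ro.from_euler("xyz",o["ee_rot"]).as_matrix()
d=np.c_[q,np.ones(len(q))]@np.linalg.inv(K).T@T[:3,:3].T@R.T;c=o["tool_pos"]+R@T[:3,3]
P=(c+d*((.132-c[2])/d[:,2])[:,None])[:,:2]
e=np.linalg.eigh(np.cov(P.T))[1][:,1];print(s[i],P.mean(0),np.arctan2(e[1],e[0])%np.pi,o["wrist_force"])
```

```text
[ 305  200   23   99 1836] [0.52517537 0.27422995] 1.5987875541959347 [ 0.66213903 -0.20583345 -0.07326102]
```

View pics/w4.png

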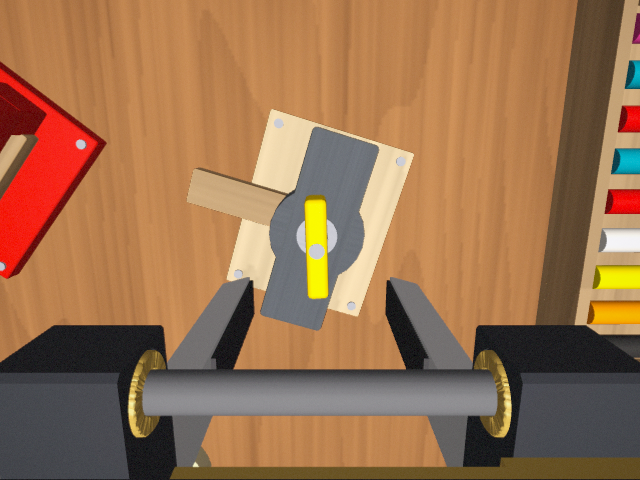

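The wrist view shows the bar at (316,250) turned to 1.60 rad from 2.845, so −1.25 rad or about 71°: at its stop. The gripper is clear, so I'm handing in.

```bash
python3 -c "
from bench import robot
print(robot.close_job())"
```

```text
the job is handed in; nothing more can be done
None
```

The yellow handle is slackened about 71° clockwise to its stop and released with the gripper clear; the green press was never touched, and the job was handed in at about 10 s of the 32 s allowed (no verdict was returned).

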